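# Pack a pinwheel layer of lure boxes and lock it down

### The arm

A 6-joint arm with a two-finger parallel gripper is mounted at the origin on the work surface. World frame = base frame: x ahead of the robot, y to its left, z up, the work surface at z = 0. Lengths are in m, angles in rad, forces in N, time in s.
With the tool pointing down it reaches from about 0.275 to 0.75 m from the base axis. Payload 10.2 kg.
Tool frame: the origin (TCP) lies at the centre of the arm's flange, where the gripper is bolted on; the fingertips stand manip.nose_length ahead of it and the grasp point (between the pads) lies 147 mm ahead of it (manip.nose_length is the distance from the TCP to the fingertips, in m); z points along the fingers, y is the line along which they close (so a half turn about z gives the same grasp; the last joint's range is limited). The gripper opens to 88 mm and grips with 3 to 60 N. Pads are 18 mm wide; open, the fingers measure 123 mm over their backs; the gripper's body (75 mm by 187 mm) begins 45 mm behind the grasp point.
Start: joints at [1.082, 0.313, 1.498, -0, 1.331, -0.223], TCP at [0.138, 0.507, 0.405] pointing down, gripper open.
Joint ranges: [-2.94, 2.94], [-0.97, 2.17], [0.19, 2.56], [-1.23, 4.37], [0.02, 3.11], [-2.88, 2.88]. Speed limits (rad/s): [2.39, 2.39, 3.01, 3.14, 3.14, 3.14].

### API

Orientations are given as a unit quaternion [w, x, y, z].
In Python, from plant import manip, ungrasp, clamp, planner, readout, vision gives the robot as it stands. Calls block until the motion is done:
- manip.move_ptp(position, orientation): joint-space move of the TCP to a pose.
- manip.line_to(position, frame=None, speed=0.15, threshold=None): straight line of the TCP; frame=None keeps the orientation; speed is the mean speed in m/s. With threshold (N) it stops when the force on the tool has changed by that much, and returns True; else False.
- manip.move_j(angles): joint-space move.
- ungrasp() and clamp(): open the fingers fully, or close them until they stop; the grip force is fixed at half the most.
- manip.wait(seconds).
- planner.solve_ik(position, orientation): joint angles nearest the present ones, or None.
- readout.state(): the state.
- vision.capture(name): name is "scene" or "side" or "wrist"; returns a dict with "image" (480x640x3 uint8, blue, green, red), "range_z" (480x640 float32, m along the optical axis (not along the pixel's ray), 0 where there is no reading), "mtx" (3x3 intrinsics, pixels), "dist" ([k1, k2, p1, p2, k3] as OpenCV has them; the pictures are not rectified), "position" and "attitude" of the camera in the world. Camera axes: x right, y down, z forward; pixel columns grow to the right and rows downward; lengths in m; the calibration is good to about 2 mm. A picture is of the moment at which its call begins.
A pose or a line that the arm cannot do raises manip.Unreachable and nothing moves.
- manip.hand_in(): hands the job in; it is judged then, once.
Trained networks look in the newest picture that a camera, given by its name, has taken for a name from the list of things; names that differ only in an ending like _2 or _b are one class to them, and where a whole thing is asked for, a point or a joint stands for the part that bears it (a point fixed in the world has none). Each returns a list of dicts, best first, with "conf" (0 to 1); they miss things now and then, are a little off and sometimes report something else, mostly with a low value. They report only what shows in the picture. A call takes as long as a camera call.
- vision.cut_out(camera, thing): "region" (480x640 bool, what is visible of it) and "point" ([row, column] in pixels, amid what is visible of it).
The state is a dict: "t": time; "joint_positions": joint angles; "qvel": joint speeds; "effort": joint torques, N m; "position": TCP position; "orientation": TCP orientation; "force": force on the tool from outside, world axes, zero at the start; "wrist_torque": the same for the moment, N m; "opening": finger opening in m; "grip_force": force on a finger pad.
Only numpy, scipy, OpenCV 4.12 (cv2) and the standard library are available. Lean on these libraries where they do the work, as an engineer would, in place of code of your own. Each camera call takes 0.05 s, during which the arm holds its last target. There are 200 camera calls.

### The job

Pull the slab's hold-down knob fully out, then put the three loose lure boxes flat on the slab's drawn outlines to complete the pinwheel layer, lids up, with the box that is already there kept in its outline. With the layer complete, push the knob fully home so its tongue covers the layer, and leave the other things on the shelf where they are.

Things in the scene. Friction and masses are not known exactly. Their poses are not given: they have to be found in the camera images.
- box1: a grey plastic lure box with a white panel on its lid, plain rectangular block 108 mm long (own x), 42 mm wide (own y), 36 mm high, about 160 g; origin at the centre of its underside. The four boxes are identical; it starts loose on the white shelf
- box2: a grey plastic lure box with a white panel on its lid, plain rectangular block 108 mm long (own x), 42 mm wide (own y), 36 mm high, about 160 g; origin at the centre of its underside. The four boxes are identical; it starts loose on the white shelf
- box3: a grey plastic lure box with a white panel on its lid, plain rectangular block 108 mm long (own x), 42 mm wide (own y), 36 mm high, about 160 g; origin at the centre of its underside. The four boxes are identical; it starts loose on the white shelf
- box4: a grey plastic lure box with a white panel on its lid, plain rectangular block 108 mm long (own x), 42 mm wide (own y), 36 mm high, about 160 g; origin at the centre of its underside. The four boxes are identical; it already lies on the slab in place_c
- slab: a fixed square wooden slab, 170 x 170 mm, 15 mm thick; origin at the centre of its underside, z up. Four box outlines are drawn on its top as a pinwheel: each box's end faces the long side of the next (3 mm gap), with a 69 mm square left empty in the middle, around the slab's centre, where a finger can go
- place_a (a point): centre of one box place, on the slab's top face. A box belongs with the centre of its underside here and its 108 mm length along this point's x axis (either way round). At slab-frame (-22.5, -55.5) mm, length along slab x: the place nearest the hold-down, which covers part of it when home
- place_b (a point): centre of one box place, on the slab's top face. A box belongs with the centre of its underside here and its 108 mm length along this point's x axis (either way round). At slab-frame (55.5, -22.5) mm, length along slab y
- place_c (a point): centre of one box place, on the slab's top face. A box belongs with the centre of its underside here and its 108 mm length along this point's x axis (either way round). At slab-frame (22.5, 55.5) mm, length along slab x; box4 starts here
- place_d (a point): centre of one box place, on the slab's top face. A box belongs with the centre of its underside here and its 108 mm length along this point's x axis (either way round). At slab-frame (-55.5, 22.5) mm, length along slab y
- holddown (a joint): slide position in m of the hold-down: 0 = home (flat steel tongue, 24 mm wide, reaches 15 mm over the box in place_a, 4 mm above its top), 0.05 = fully out. Opens level along the slab's -y axis, about 3 N of friction, stays where left. Runs on a fixed aluminium block 36 (slab x) x 34 (slab y) mm, 62 mm high, centred at slab-frame (-62, -106) mm
- holddown_knob (a point): centre of the top of the hold-down's upright round black knob, 24 mm across and 32 mm high, 92 mm above the shelf; moves with the hold-down. At home it is at slab-frame (-62, -150) mm. The flat steel slide, 60 mm above the shelf at its top face, runs from the knob's foot to the tongue
- jar: bystander, loose: a closed glass jar of lead weights, 62 mm across, 70 mm high; origin at its underside's centre
- float: bystander, loose: a pear-shaped wooden float lying down, 87 mm long, 34 mm thick; origin at its underside's centre
- spinner: bystander, loose: a flat chrome spinner blade, about 105 mm long, 5 mm thick; origin at its underside's centre
- headlamp: bystander, loose: a grey plastic headlamp with a toggle switch on top, 90 mm wide, 60 mm high; origin at its underside's centre
- spool: bystander, loose: a spool of line lying flat, 80 mm across, 38 mm high; origin at its underside's centre

How it is judged:
On the way, in this order (a step that is already met when the one before it is completed fails the run):
1. the hold-down is pulled fully out (at least 45 mm of its 50 mm) (value of joint holddown above 0.045 m), for 0.1 s.
2. all four places of the layer are filled, with the hold-down still out (at least 35 mm) (((horizontal distance between box1 and place_a below 0.008 m and z of box1 in the frame of place_a between -0.004 and 0.004 m and angle between the x axis of box1 and the x axis of place_a, either way round below 0.1 rad and angle between box1's own z axis and vertical below 0.06 rad) or (horizontal distance between box2 and place_a below 0.008 m and z of box2 in the frame of place_a between -0.004 and 0.004 m and angle between the x axis of box2 and the x axis of place_a, either way round below 0.1 rad and angle between box2's own z axis and vertical below 0.06 rad) or (horizontal distance between box3 and place_a below 0.008 m and z of box3 in the frame of place_a between -0.004 and 0.004 m and angle between the x axis of box3 and the x axis of place_a, either way round below 0.1 rad and angle between box3's own z axis and vertical below 0.06 rad)) and ((horizontal distance between box1 and place_b below 0.008 m and z of box1 in the frame of place_b between -0.004 and 0.004 m and angle between the x axis of box1 and the x axis of place_b, either way round below 0.1 rad and angle between box1's own z axis and vertical below 0.06 rad) or (horizontal distance between box2 and place_b below 0.008 m and z of box2 in the frame of place_b between -0.004 and 0.004 m and angle between the x axis of box2 and the x axis of place_b, either way round below 0.1 rad and angle between box2's own z axis and vertical below 0.06 rad) or (horizontal distance between box3 and place_b below 0.008 m and z of box3 in the frame of place_b between -0.004 and 0.004 m and angle between the x axis of box3 and the x axis of place_b, either way round below 0.1 rad and angle between box3's own z axis and vertical below 0.06 rad)) and ((horizontal distance between box1 and place_d below 0.008 m and z of box1 in the frame of place_d between -0.004 and 0.004 m and angle between the x axis of box1 and the x axis of place_d, either way round below 0.1 rad and angle between box1's own z axis and vertical below 0.06 rad) or (horizontal distance between box2 and place_d below 0.008 m and z of box2 in the frame of place_d between -0.004 and 0.004 m and angle between the x axis of box2 and the x axis of place_d, either way round below 0.1 rad and angle between box2's own z axis and vertical below 0.06 rad) or (horizontal distance between box3 and place_d below 0.008 m and z of box3 in the frame of place_d between -0.004 and 0.004 m and angle between the x axis of box3 and the x axis of place_d, either way round below 0.1 rad and angle between box3's own z axis and vertical below 0.06 rad)) and horizontal distance between box4 and place_c below 0.008 m and z of box4 in the frame of place_c between -0.004 and 0.004 m and angle between the x axis of box4 and the x axis of place_c, either way round below 0.1 rad and angle between box4's own z axis and vertical below 0.06 rad and value of joint holddown above 0.035 m), for 0.2 s.
At the end, for the whole second after the job is handed in: box4 in place_c and one other box in each of place_a, b and d, lid up: centre within 8 mm of the place's centre, length within 0.1 rad of the outline, flat on the slab (height within 4 mm, tilt under 0.06 rad), at rest; the hold-down within 4 mm of home (((horizontal distance between box1 and place_a below 0.008 m and z of box1 in the frame of place_a between -0.004 and 0.004 m and angle between the x axis of box1 and the x axis of place_a, either way round below 0.1 rad and angle between box1's own z axis and vertical below 0.06 rad) or (horizontal distance between box2 and place_a below 0.008 m and z of box2 in the frame of place_a between -0.004 and 0.004 m and angle between the x axis of box2 and the x axis of place_a, either way round below 0.1 rad and angle between box2's own z axis and vertical below 0.06 rad) or (horizontal distance between box3 and place_a below 0.008 m and z of box3 in the frame of place_a between -0.004 and 0.004 m and angle between the x axis of box3 and the x axis of place_a, either way round below 0.1 rad and angle between box3's own z axis and vertical below 0.06 rad)) and ((horizontal distance between box1 and place_b below 0.008 m and z of box1 in the frame of place_b between -0.004 and 0.004 m and angle between the x axis of box1 and the x axis of place_b, either way round below 0.1 rad and angle between box1's own z axis and vertical below 0.06 rad) or (horizontal distance between box2 and place_b below 0.008 m and z of box2 in the frame of place_b between -0.004 and 0.004 m and angle between the x axis of box2 and the x axis of place_b, either way round below 0.1 rad and angle between box2's own z axis and vertical below 0.06 rad) or (horizontal distance between box3 and place_b below 0.008 m and z of box3 in the frame of place_b between -0.004 and 0.004 m and angle between the x axis of box3 and the x axis of place_b, either way round below 0.1 rad and angle between box3's own z axis and vertical below 0.06 rad)) and ((horizontal distance between box1 and place_d below 0.008 m and z of box1 in the frame of place_d between -0.004 and 0.004 m and angle between the x axis of box1 and the x axis of place_d, either way round below 0.1 rad and angle between box1's own z axis and vertical below 0.06 rad) or (horizontal distance between box2 and place_d below 0.008 m and z of box2 in the frame of place_d between -0.004 and 0.004 m and angle between the x axis of box2 and the x axis of place_d, either way round below 0.1 rad and angle between box2's own z axis and vertical below 0.06 rad) or (horizontal distance between box3 and place_d below 0.008 m and z of box3 in the frame of place_d between -0.004 and 0.004 m and angle between the x axis of box3 and the x axis of place_d, either way round below 0.1 rad and angle between box3's own z axis and vertical below 0.06 rad)) and horizontal distance between box4 and place_c below 0.008 m and z of box4 in the frame of place_c between -0.004 and 0.004 m and angle between the x axis of box4 and the x axis of place_c, either way round below 0.1 rad and angle between box4's own z axis and vertical below 0.06 rad and value of joint holddown below 0.004 m and linear speed of each of box1, box2, box3, box4 below 0.02 m/s); the robot touches nothing.
It fails at once if the jar is moved more than 30 mm or knocked over (distance of jar from where it was at the start of the episode above 0.03 m or angle between jar's own z axis and vertical above 0.6 rad).
It fails at once if the float is moved more than 30 mm or knocked over (distance of float from where it was at the start of the episode above 0.03 m or angle between float's own z axis and vertical above 0.6 rad).
It fails at once if the spinner is moved more than 30 mm or knocked over (distance of spinner from where it was at the start of the episode above 0.03 m or angle between spinner's own z axis and vertical above 0.6 rad).
It fails at once if the headlamp is moved more than 30 mm or knocked over (distance of headlamp from where it was at the start of the episode above 0.03 m or angle between headlamp's own z axis and vertical above 0.6 rad).
It fails at once if the spool is moved more than 30 mm or knocked over (distance of spool from where it was at the start of the episode above 0.03 m or angle between spool's own z axis and vertical above 0.6 rad).
It also fails if it takes over 72 s, if anything falls off the work surface, if the arm or the gripper's body presses on something with over 40 N, if the wrist force passes 120 N, or if a joint passes its speed limit or range.

## Working session

There is one attempt and no reset: what is moved stays moved. The work goes in short steps, each a Python script; the robot and the scene stay as the last script left them, time stands still between calls to the robot, and variables do not carry over. Pictures are saved under pics/ and viewed, at most 10 in all, crops included, and the job is handed in when it is done.

```bash
ls; mkdir -p pics; python3 - <<'E'
from plant import manip,vision,readout
import cv2,numpy as np
print(manip.nose_length, readout.state())
for n in("scene","side"):
    c=vision.capture(n); cv2.imwrite(f"pics/{n}0.png",c["image"]); print(n,c["mtx"],c["dist"],c["position"],c["attitude"])
    np.savez(f"{n}0.npz",**{k:np.array(v) for k,v in c.items()})
    for t in("box1","slab","holddown_knob","jar","float","spinner","headlamp","spool"):
        r=vision.cut_out(n,t)
        print(t,[(round(x["conf"],2),x["point"],int(x["region"].sum())) for x in r])
        for i,x in enumerate(r): np.save(f"m_{n}_{t}_{i}.npy",x["region"])
E
```

```text
pics
0.166 {'t': 0.0, 'joint_positions': array([ 1.08159782e+00,  3.13470614e-01,  1.49843158e+00,  5.23209024e-06,
        1.33096003e+00, -2.23412182e-01]), 'qvel': array([-0.00035029,  0.00025604, -0.00122974, -0.00048225,  0.00110753,
        0.00089652]), 'effort': array([ 1.69456685e-03, -4.02211404e+01, -2.52273005e+01,  6.94861240e-02,
        3.52412334e-02, -7.19019272e-05]), 'position': array([0.13790399, 0.50653377, 0.40415245]), 'orientation': array([-2.23802827e-04,  1.32502937e-01,  9.91182409e-01, -5.94028415e-04]), 'force': array([ 0.45226749, -0.17479429, -0.14011686]), 'wrist_torque': array([ 0.00014247, -0.02634433, -0.00254891]), 'grip_force': 0.0, 'opening': 0.08807274407693974}
scene [[434.24593295   0.         310.52547695]
 [  0.         434.24593295 237.05799985]
 [  0.           0.           1.        ]] [0.01175601 0.         0.         0.         0.        ] [1.06519654 0.27433173 0.88209017] [-0.1636167   0.50551025  0.80531066 -0.26298992]
box1 [(0.67, [238.3, 385.3], 860), (0.67, [305.7, 357.5], 1137), (0.58, [298.2, 461.3], 901), (0.57, [241.6, 292.3]
[... 412 characters left out ...]
         456.63747157 245.24745122]
 [  0.           0.           1.        ]] [-0.08245422  0.          0.          0.          0.        ] [ 0.51322111 -0.74595273  0.76155383] [-0.40964412  0.91201242 -0.01923663  0.00741578]
box1 [(0.91, [278.7, 321.8], 1182), (0.9, [227.6, 275.0], 899), (0.87, [225.7, 344.7], 885), (0.69, [179.2, 301.2], 629)]
slab [(0.79, [316.5, 310.8], 4513)]
holddown_knob [(0.9, [339.4, 293.9], 591), (0.56, [391.1, 381.9], 498)]
jar [(0.57, [175.3, 373.9], 656)]
float [(0.77, [390.7, 385.9], 491), (0.66, [189.4, 241.0], 623)]
spinner [(0.63, [256.5, 410.5], 239), (0.22, [177.3, 297.4], 658)]
headlamp [(0.94, [331.6, 435.2], 1057)]
spool [(0.72, [192.3, 239.5], 635)]
```

View pics/scene0.png

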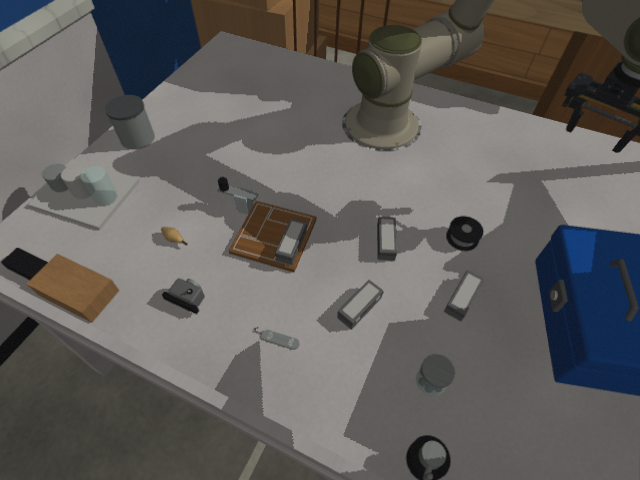

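View pics/side0.png

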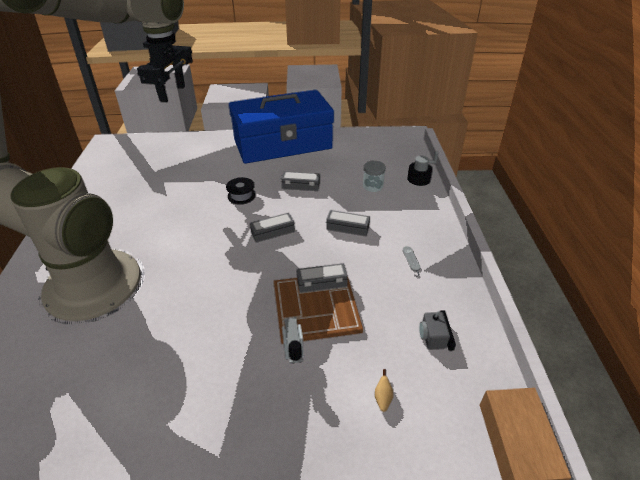

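```bash
cat > geo.py <<'E'
import numpy as np,cv2
from scipy.spatial.transform import Rotation as R
def rot(q): return R.from_quat([q[1],q[2],q[3],q[0]])
def cloud(c):
    """world xyz of every pixel (NaN if no range)"""
    v,u=np.mgrid[0:480,0:640]
    p=cv2.undistortPoints(np.stack([u,v],-1).reshape(-1,1,2).astype(float),c["mtx"],c["dist"]).reshape(-1,2)
    z=c["range_z"].reshape(-1).astype(float); z=np.where(z>0,z,np.nan)
    P=rot(c["attitude"]).apply(np.c_[p*z[:,None],z])+c["position"]
    return P.reshape(480,640,3)
def toprect(P,m,zlo,zhi):
    q=P[m]; q=q[(q[:,2]>zlo)&(q[:,2]<zhi)]
    (cx,cy),(w,h),a=cv2.minAreaRect((q[:,:2]*1000).astype(np.float32))
    if w<h: w,h,a=h,w,a+90
    return np.round([cx,cy,w,h,(a+90)%180-90],1),len(q),np.round(1000*np.median(q[:,2]),1)
E
python3 - <<'E'
from geo import *
import glob
for n in("scene","side"):
    c=dict(np.load(f"{n}0.npz")); P=cloud(c)
    for f in sorted(glob.glob(f"m_{n}_*.npy")):
        m=np.load(f)&np.isfinite(P[...,2]); q=P[m]
        t=np.percentile(q[:,2],90); print(f,"ztop",round(t*1000),toprect(P,m,t-.006,t+.006), "med",np.round(np.median(q,0)*1000))
E
```

```text
m_scene_box1_0.npy ztop 36 (array([421.2, 167.3, 110.8,  41.8,  21.8]), 624, np.float64(34.5)) med [431. 170.  34.]
m_scene_box1_1.npy ztop 36 (array([617.4, 177.1, 108.6,  42. , -17.6]), 850, np.float64(34.7)) med [625. 179.  34.]
m_scene_box1_2.npy ztop 36 (array([497.8, 376.8, 106.3,  40.7,  -9.5]), 768, np.float64(34.8)) med [510. 375.  34.]
m_scene_box1_3.npy ztop 51 (array([541.7, -33.1, 110.2,  43. ,   7.8]), 656, np.float64(49.3)) med [552. -29.  49.]
m_scene_float_0.npy ztop 36 (array([495.8, 376.8, 110.2,  41. ,  -8.6]), 804, np.float64(34.7)) med [509. 376.  34.]
m_scene_float_1.npy ztop 31 (array([ 642.9, -314.7,   48.1,   25.5,  -75.9]), 119, np.float64(28.7)) med [ 647. -307.   25.]
m_scene_headlamp_0.npy ztop 44 (array([ 760.7, -180.6,   63.8,   48.9,   88.8]), 473, np.float64(42.0)) med [ 773. -175.   39.]
m_scene_headlamp_1.npy ztop 51 (array([541.6, -33. , 110.2,  42.9,   7.4]), 647, np.float64(49.3)) med [553. -28.  49.]
m_scene_holddown_knob_0.npy ztop 88 (array([ 485.3, -253.4,   21.5,   19.6,   65.7]), 59, np.float64(88.6)) med [ 482. -230.   59.]
m_scene_jar_0.
[... 1553 characters left out ...]
ob_1.npy ztop 33 (array([ 641.1, -320.6,   48.4,   27. ,   81.7]), 246, np.float64(30.9)) med [ 640. -324.   27.]
m_side_jar_0.npy ztop 71 (array([705.8, 364.3,  60.5,  57. ,  83.3]), 218, np.float64(69.8)) med [703. 345.  46.]
m_side_slab_0.npy ztop 60 (array([ 478.3, -220.4,  103.7,   34. ,  -82.8]), 435, np.float64(60.4)) med [ 512. -125.   15.]
m_side_spinner_0.npy ztop 6 (array([761.3,  48.9,  86.7,  26.5, -81.6]), 231, np.float64(4.4)) med [761.  47.   4.]
m_side_spinner_1.npy ztop 37 (array([494.3, 375.1, 108.1,  48.5, -11.3]), 332, np.float64(35.8)) med [494. 360.  31.]
m_side_spool_0.npy ztop 39 (array([325.3, 332.9,  84.3,  73. , -85.4]), 373, np.float64(37.8)) med [327. 318.  36.]
```

The scene shot shows the slab near (270,235) with its knob at (223,184) and box4 on it. The loose boxes are at (387,238), (360,303) and (464,294), all with their white lids up, and the side view agrees. Slab yaw is about 7°. Next I'll look at the slab from above with the wrist camera.

```bash
cat >> geo.py <<'E'
from plant import manip,ungrasp,clamp,planner,readout,vision
def quat(b):
    """tool down, closing axis at world angle b (mod pi), choosing the wrist nearest its mid-range"""
    out=[]
    for k in(0,np.pi):
        y=np.array([np.cos(b+k),np.sin(b+k),0]); z=np.array([0,0,-1.]); x=np.cross(y,z)
        q=R.from_matrix(np.c_[x,y,z]).as_quat(); out.append(np.r_[q[3],q[:3]])
    return out
def best(p,b):
    c=[]
    for q in quat(b):
        j=planner.solve_ik(p,q)
        if j is not None: c.append((abs(j[5]),tuple(q)))
    return np.array(min(c)[1])
E
python3 - <<'E'
from geo import *
b=np.radians(7)
p=[.50,-.13,.42]; manip.move_ptp(p,best(p,b))
c=vision.capture("wrist"); cv2.imwrite("pics/w1.png",c["image"]); P=cloud(c)
np.savez("w1.npz",**{k:np.array(v) for k,v in c.items()})
print(c["position"],readout.state()["t"],readout.state()["joint_positions"])
for t in("slab","box1","holddown_knob"):
    for r in vision.cut_out("wrist",t):
        m=r["region"]&np.isfinite(P[...,2]); z=np.percentile(P[m][:,2],90)
        if t=="slab": print(t,r["conf"],toprect(P,m,.009,.021))
        else: print(t,r["conf"],toprect(P,m,z-.006,z+.006))
E
```

```text
[ 0.49045081 -0.0582877   0.40093825] 3.5417 [-4.80240308e-01  2.83208374e-01  1.49710751e+00  8.75453141e-05
  1.36128419e+00 -6.03546994e-01]
slab 0.62 (array([ 526.1, -111.7,  205.5,  170.3,  -82.8]), 20213, np.float64(15.9))
box1 0.76 (array([539.3, -34.7, 108. ,  42.2,   7.5]), 5414, np.float64(52.2))
holddown_knob 0.94 (array([ 481.6, -254.3,   21.5,   20.7,  -47.2]), 391, np.float64(92.3))
```

View pics/w1.png

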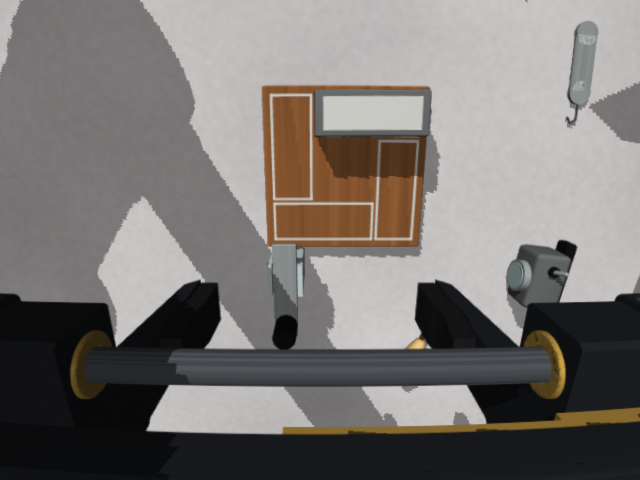

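The wrist view shows the slab upright at (345,165), box4 at (373,112), and the knob at (285,330). I'll fit the slab without the hold-down pixels, then pull the knob.

```bash
cat > pull.py <<'E'
from geo import *
c=dict(np.load("w1.npz")); P=cloud(c)[:260]; q=P.reshape(-1,3)
q=q[np.isfinite(q[:,2])&(q[:,2]>.010)&(q[:,2]<.020)]
th=np.radians(7.2)
for _ in range(2):
    l=R.from_euler('z',-th).apply(q-[.525,-.092,0])[:,:2]
    s=l[(l[:,0]>-.035)&(abs(l[:,1])<.1)&(l[:,0]<.1)]            # part clear of the hold-down
    (x,y),(w,h),a=cv2.minAreaRect((s*1000).astype(np.float32)); a=(a+45)%90-45
    th+=np.radians(a)
x0,x1=np.percentile(l[abs(l[:,1])<.07][:,0],[.5,99.5]); y0,y1=np.percentile(s[:,1],[.5,99.5])
print("yaw",np.degrees(th),"a",a,"size",x1-x0,y1-y0)
ctr=R.from_euler('z',th).apply([(x0+x1)/2,(y0+y1)/2,0])[:2]+[.525,-.092]
Rz=R.from_euler('z',th).as_matrix()[:2,:2]
print("ctr",ctr,"knob pred",ctr+Rz@[-.062,-.15],"c pred",ctr+Rz@[.0225,.0555])
np.save("slab.npy",[*ctr,th])
E
python3 pull.py
```

```text
yaw 7.198802185058596 a -7.62939453125e-06 size 0.16757920937863435 0.16814257013884162
ctr [ 0.52345159 -0.09372412] knob pred [ 0.48073719 -0.25031109] c pred [ 0.53881938 -0.03584207]
```

```bash
python3 - <<'E'
from geo import *
cx,cy,th=np.load("slab.npy"); d=np.array([np.sin(th),-np.cos(th),0])
k=np.array([.4815,-.2525,0]); q=best(k+[0,0,.29],th)
manip.move_ptp(k+[0,0,.29],q)
manip.line_to(k+[0,0,.231]); clamp(); s=readout.state(); print("open",s["opening"],s["grip_force"])
p0=s["position"]
hit=manip.line_to(p0+.0515*d,speed=.06,threshold=20)
s=readout.state(); print(hit,(s["position"]-p0)@d,s["opening"],s["force"],s["t"])
manip.wait(.15); ungrasp(); manip.line_to(s["position"]+[0,0,.07],speed=.25)
p=s["position"]+np.array([0,.10,.19]); manip.move_ptp(p,best(p,th))
c=vision.capture("wrist"); P=cloud(c)
for r in vision.cut_out("wrist","holddown_knob"):
    m=r["region"]&np.isfinite(P[...,2]); z=np.percentile(P[m][:,2],90); print(r["conf"],toprect(P,m,z-.006,z+.006))
print(readout.state()["t"])
E
```

```text
open 0.02278973084706683 30.0002357410267
True 0.04408286084900861 0.02261293860251934 [0.62447197 4.61863868 7.52291717] 6.6917
0.84 (array([ 486.9, -297.7,   23. ,   21.1,  -10.7]), 433, np.float64(92.3))
9.0833
```

Travel was only 44 mm before a force stop. It may have hit its end stop after starting about 5 mm out, so I'll re-grip and pull again to find out.

```bash
python3 - <<'E'
from geo import *
cx,cy,th=np.load("slab.npy"); d=np.array([np.sin(th),-np.cos(th),0])
k=np.array([.4869,-.2965,0]); q=best(k+[0,0,.29],th)
manip.move_ptp(k+[0,0,.27],q)
manip.line_to(k+[0,0,.231]); clamp(); manip.wait(.1)
s=readout.state(); p0=s["position"]; print(s["force"])
hit=manip.line_to(p0+.008*d,speed=.03,threshold=35)
s=readout.state(); print(hit,(s["position"]-p0)@d,s["opening"],s["force"],s["t"])
manip.wait(.15); s=readout.state(); print(s["force"],(s["position"]-p0)@d)
ungrasp(); manip.line_to(s["position"]+[0,0,.07],speed=.25)
p=s["position"]+np.array([0,.10,.19]); manip.move_ptp(p,best(p,th))
c=vision.capture("wrist"); P=cloud(c)
for r in vision.cut_out("wrist","holddown_knob"):
    m=r["region"]&np.isfinite(P[...,2]); z=np.percentile(P[m][:,2],90); print(r["conf"],toprect(P,m,z-.006,z+.006))
s=readout.state(); print(s["t"])
E
```

```text
[ 3.97343121  0.78061621 -2.26466506]
True 0.0019067737728430015 0.022992122016822922 [-1.37026469  4.58111098  7.67295636] 11.5917
[-0.83702902  3.65761534  6.92403409] 0.001831476195458531
0.71 (array([ 486.6, -297.1,   20.9,   20.9,   51.6]), 411, np.float64(92.3))
13.9833
```

It stopped hard at 35 N, so the knob is fully out, and its position fits home + 50 mm. Now the first box, to place_b.

```bash
cat > pp.py <<'E'
import sys
from geo import *
cx,cy,th=np.load("slab.npy"); C=np.array([cx+.0003,cy+.001]); Rz=R.from_euler('z',th).as_matrix()[:2,:2]
# place: centre incl. outward bias, length angle in slab, finger offset direction (towards slab centre)
PL={"a":((-.0235,-.0575),0,(1,0)),"b":((.0575,-.0245),np.pi/2,(0,1)),"d":((-.0575,.0235),np.pi/2,(0,-1))}
TX=lambda q:rot(q).apply([1,0,0])[:2]
def look(near,tol=.04,cam="wrist"):
    c=vision.capture(cam); P=cloud(c); out=[]
    for r in vision.cut_out(cam,"box1"):
        m=r["region"]&np.isfinite(P[...,2]); z=np.percentile(P[m][:,2],90)
        f,n,zz=toprect(P,m,z-.006,z+.006); out.append(f)
    out=[f for f in out if np.hypot(*(f[:2]/1000-near))<tol]
    return out[0] if out else None
def pick_place(xy,deg,place):
    pc,pa,o=PL[place]; pos=C+Rz@np.array(pc); o=Rz@np.array(o)
    qp=best([*pos,.20],th+pa+np.pi/2)
    xy=np.array(xy); b=np.radians(deg)+np.pi/2
    q=best([*xy,.3],b); v=xy-.11*TX(q)*CAMX
    manip.move_ptp([*v,.33],q)
    f=look(xy); print("refined",f,"guess",xy,deg)
    if f is None or abs(f[2]-108)>6 or abs(f[3]-42)>5: print("bad look, stop"); return False
    xy=f[:2]/1000; q=best([*xy,.3],np.radians(f[4])+np.pi/2)
    sg=np.sign(TX(qp)@o); g=xy+.015*sg*TX(q)
    manip.move_ptp([*g,.235],q); manip.line_to([*g,.169],speed=.13); clamp()
    s=readout.state(); print("opening",s["opening"],"t",s["t"])
    if abs(s["opening"]-.042)>.004: print("bad grasp"); return False
    manip.line_to([*g,.29],speed=.25)
    t=pos+.015*o
    manip.move_ptp([*t,.29],qp); manip.line_to([*t,.198],speed=.15)
    hit=manip.line_to([*t,.1845],speed=.05,threshold=15)
    s=readout.state(); print("down",hit,s["position"][2],s["force"])
    ungrasp(); manip.line_to([*t,.28],speed=.25); print("t",readout.state()["t"])
    return True
s=readout.state(); off=rot(s["orientation"]).inv().apply(vision.capture("wrist")["position"]-s["position"])
CAMX=np.sign(off[0])
if __name__=="__main__":
    print("cam offset",off)
    pick_place((float(sys.argv[1])/1000,float(sys.argv[2])/1000),float(sys.argv[3]),sys.argv[4])
E
python3 pp.py 616.5 175.5 -16.7 b
```

```text
cam offset [ 0.07175307 -0.00085759  0.01909567]
refined [617.6 175.1 103.4  42.5 -17.4] guess [0.6165 0.1755] -16.7
opening 0.04185172330672098 t 17.7833
down False 0.18426136121305736 [-0.21905273  0.52158335 -2.87716876]
t 22.0083
```

```bash
cat > chk.py <<'E'
from pp import *
def chk(cam):
    c=vision.capture(cam); P=cloud(c)
    for r in vision.cut_out(cam,"box1"):
        m=r["region"]&np.isfinite(P[...,2]); z=np.percentile(P[m][:,2],90)
        f,n,zz=toprect(P,m,z-.006,z+.006)
        l=Rz.T@(f[:2]/1000-C)*1000
        if abs(l).max()<90: print(cam,"slab xy",np.round(l,1),"size",f[2:4],"ang",round(f[4]-np.degrees(th),1),"top",zz)
E
python3 pp.py 421 166 21.4 d; python3 -c "
from chk import *
chk('wrist');chk('side')"
```

```text
cam offset [ 0.07174271 -0.00086541  0.01908789]
refined [418.7 165.7 105.1  42.4  21.4] guess [0.421 0.166] 21.4
opening 0.041557645574874125 t 25.6833
down True 0.18399713212569932 [-1.27289161  0.92949795  4.78593978]
t 30.425
wrist slab xy [-58.4  24.6] size [107.7  42.6] ang -90.0 top 52.1
wrist slab xy [22.5 55.2] size [108.3  42.6] ang 0.3 top 52.2
wrist slab xy [ 56.1 -12.2] size [86.6 42.5] ang -89.5 top 52.1
side slab xy [22.9 47.7] size [108.   57.5] ang 0.6 top 50.7
side slab xy [-58.   23.6] size [111.7  41.9] ang -90.3 top 50.8
side slab xy [ 56.9 -22.1] size [114.5  42.2] ang -89.9 top 50.8
```

Both boxes are in place, within about 3 mm and level. Third box to place_a.

```bash
python3 pp.py 497 376 -10 a; python3 - <<'E'
from chk import *
p=np.array([*(C+Rz@np.array([0,-.09])),.40]); manip.move_ptp(p,best(p,th))
chk('wrist'); c=vision.capture("wrist"); cv2.imwrite("pics/w2.png",c["image"]); P=cloud(c)
for r in vision.cut_out("wrist","holddown_knob"):
    m=r["region"]&np.isfinite(P[...,2]); z=np.percentile(P[m][:,2],90); print(r["conf"],toprect(P,m,z-.006,z+.006))
print(readout.state()["t"])
E
```

```text
cam offset [ 0.07174863 -0.00085626  0.01910252]
refined [496.7 375.7 101.6  42.6  -9.2] guess [0.497 0.376] -10.0
bad look, stop
wrist slab xy [ 56.9 -22.9] size [107.6  42.9] ang -89.6 top 52.2
wrist slab xy [22.7 53.3] size [108.3  46.8] ang -0.3 top 52.3
wrist slab xy [-57.7  24.9] size [107.2  42.7] ang -89.6 top 52.2
0.7 (array([ 487. , -298.3,   22.3,   21.3,   -4.2]), 475, np.float64(92.3))
34.775
```

View pics/w2.png

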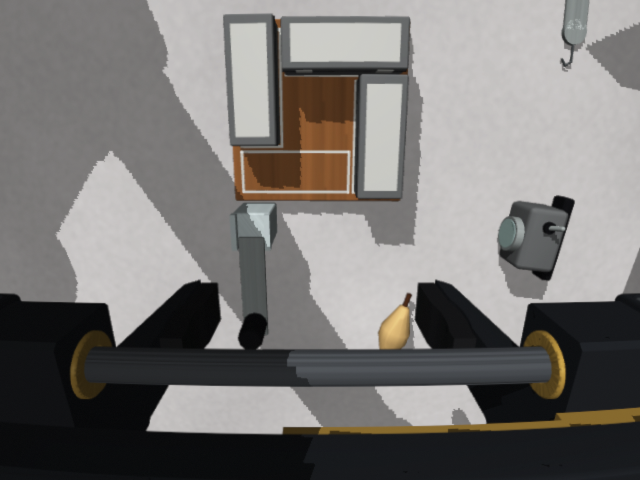

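The layer so far is neat: boxes at (250,80), (345,43) and (382,135), with the outline at (295,172) free and the knob out at (252,330). My size check was too tight, and the grasp centre agrees with the first estimate, so I'll loosen it and retry.

```bash
sed -i 's/-108)>6/-108)>10/' pp.py; python3 pp.py 497 376 -10 a; python3 - <<'E'
from chk import *
chk('wrist'); chk('scene'); print(readout.state()["t"])
E
```

```text
cam offset [ 0.07176255 -0.000859    0.01909606]
refined [496.8 375.8 101.5  42.7  -9. ] guess [0.497 0.376] -10.0
opening 0.04177544444316667 t 38.9917
down False 0.18428363148932686 [ 0.20189851  0.55515102 -2.1294695 ]
t 44.0667
wrist slab xy [22.7 52.6] size [108.1  48.4] ang 0.9 top 52.3
wrist slab xy [-21.3 -58.1] size [107.9  42.4] ang 0.1 top 52.1
wrist slab xy [-53.1  24.5] size [109.4  45.6] ang -92.2 top 52.0
scene slab xy [-19.4 -56.8] size [107.8  43.4] ang -0.1 top 49.2
scene slab xy [-56.   27.7] size [106.1  50.5] ang -93.7 top 49.1
scene slab xy [ 58.2 -20.9] size [106.9  44.2] ang -89.6 top 49.4
scene slab xy [24.5 57.4] size [108.6  40.5] ang 0.4 top 49.4
44.3167
```

```bash
python3 - <<'E'
from chk import *
d=np.array([-np.sin(th),np.cos(th),0]); k=np.array([.4869,-.2975,0]); q=best(k+[0,0,.27],th)
manip.move_ptp(k+[0,0,.27],q); manip.line_to(k+[0,0,.231]); clamp(); manip.wait(.1)
p0=readout.state()["position"]
hit=manip.line_to(p0+.054*d,speed=.06,threshold=30)
s=readout.state(); print(hit,(s["position"]-p0)@d,s["opening"],s["t"])
E
```

```text
False 0.05149049360117061 0.02317172143978341 48.5333
```

```bash
python3 - <<'E'
from chk import *
s=readout.state(); print(s["position"],s["force"])
ungrasp(); manip.line_to(s["position"]+[0,0,.08],speed=.25)
p=np.array([*(C+Rz@np.array([0,-.09])),.40]); manip.move_ptp(p,best(p,th))
chk('wrist'); c=vision.capture("wrist"); cv2.imwrite("pics/w3.png",c["image"]); P=cloud(c)
for r in vision.cut_out("wrist","holddown_knob"):
    m=r["region"]&np.isfinite(P[...,2]); z=np.percentile(P[m][:,2],90); f=toprect(P,m,z-.006,z+.006);print(r["conf"],f,Rz.T@(f[0][:2]/1000-C))
print(readout.state()["t"])
E
```

```text
[ 0.48057188 -0.24636094  0.23117218] [  6.35928272 -19.13731192 -11.9710677 ]
wrist slab xy [23.2 53.6] size [108.4  46.5] ang 0.3 top 52.3
wrist slab xy [-58.   24.8] size [107.5  42.7] ang -90.1 top 52.2
wrist slab xy [ 56.8 -22.8] size [107.6  43.1] ang -90.2 top 52.2
wrist slab xy [-21.4 -57.8] size [108.3  41.7] ang -0.1 top 52.1
0.81 (array([ 480.9, -248.9,   22.8,   21.5,  -42.1]), 534, np.float64(92.3)) [-0.06208459 -0.14957496]
0.72 (array([ 476. , -212.8,  103.1,   36.6,  -83.1]), 2896, np.float64(60.9)) [-0.06242219 -0.11314549]
50.85
```

View pics/w3.png

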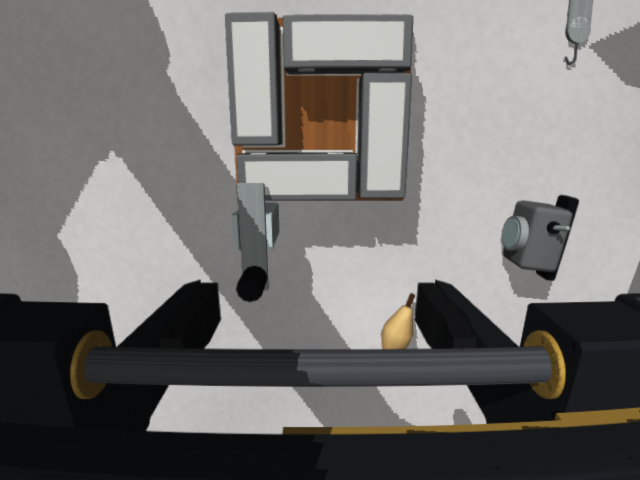

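The pinwheel is complete. The tongue covers place_a's box at (252,190), and the knob at (252,283) measures slab-frame (-62.1, -149.6) mm, which is home against its stop (about 19 N reaction).

```bash
python3 -c "
from plant import manip; print(manip.hand_in())"
```

```text
the job is handed in; nothing more can be done
None
```

I handed the job in at about 51 s of the 72 s. All four boxes measured within about 3 mm of their outlines, lids up, and the knob measured within 1 mm of home with its tongue over the place_a box. The other things on the shelf were not touched; no verdict was returned.

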